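# Sweep the shaker washers through the gate into the parts slot

### The arm

A 6-joint arm with a two-finger parallel gripper is mounted at the origin on the work surface. World frame = base frame: x ahead of the robot, y to its left, z up, the work surface at z = 0. Lengths are in mm, angles in degrees, forces in N, time in s.
With the tool pointing down it reaches from about 250 to 800 mm from the base axis. Payload 8.5 kg.
Tool frame: the origin (TCP) lies on the centre line of the jaws, within the pads' length; the fingertips stand 11 mm ahead of it and the grasp point (between the pads) lies 8 mm behind it; z points along the fingers, y is the line along which they close (so a half turn about z gives the same grasp; the last joint's range is limited). The gripper opens to 85 mm and grips with 20 to 120 N. Pads are 22 mm wide; open, the fingers measure 114 mm over their backs; the gripper's body (76 mm by 85 mm) begins 54 mm behind the grasp point. The pads swing forward as they close: fully open they stand 13 mm farther back than shut.
Start: joints at [75.459, 13.648, -0.773, 75.585, 0, 90], TCP at [131.806, 508.138, 217.676] pointing down, gripper open.
Joint ranges: [-152.45, 152.45], [-59.26, 108.67], [-65.41, 83.53], [-104.44, 129.93], [-82.83, 76.93], [-180, 180]. Speed limits (degrees/s): [127.2, 127.2, 159.86, 180, 180, 180].

### API

Orientations are given as a 3x3 rotation matrix whose columns are the frame's x, y, z axes.
In Python, from cell import manip gives the robot as it stands.
- The arm moves only by the tool drive_tool, never from a script. Its argument "moves" is a list of rows, each an object with "dp": the shift along the tool's x, y, z in mm, a list of three; "twist": the turn about the tool's z in rad. A call has exactly 8 rows; each row shifts and turns the commanded pose from where the row before left it, along the tool's axes as they then stand; what a row does not reach is not made up. A row lasts 1/12 s, in which the tool goes at most 41.7 mm and 7.16 degrees, less where a joint would pass 70% of its speed; a pose out of reach is approached as far as the arm can. A call with a gripper value outside its range is refused whole. "claw" is the finger opening in mm, from 0 to 85.4, set as the call begins (left out, the last holds). The fingers move at their own pace and stop on an object; the grip force is fixed at half the most. Time passes only in rows, so rows that do not move let the fingers close, or fill a call up. It gives the time, the measured TCP pose, the force, the opening and the grip force at its end, in the units of the state.
- manip.sense(): the state, without advancing time (a new reading comes with each control period).
- manip.snapshot(name): name is "scene" or "top" or "wrist"; returns a dict with "frame" (480x640x3 uint8, blue, green, red), "depth" (480x640 float32, mm along the optical axis (not along the pixel's ray), 0 where there is no reading), "fx", "fy", "cx", "cy" (pixels), "k1" (the pictures are not rectified: a ray, as slopes to the right and down, at radius r is drawn at 1 + k1 r^2 times it, then the intrinsics apply), "cam_to_world" (4x4, takes a point from camera to world coordinates). Camera axes: x right, y down, z forward; pixel columns grow to the right and rows downward; lengths in mm; the calibration is good to about 2 mm. A picture is of the moment at which its call begins.
- manip.hand_in(): hands the job in; it is judged then, once.
Trained networks look in a picture, given as the dict that the camera call returned (one of the last four; its "shot" number tells which), for a name from the list of things; names that differ only in an ending like _2 or _b are one class to them, and where a whole thing is asked for, a point or a joint stands for the part that bears it (a point fixed in the world has none). Each returns a list of dicts, best first, with "score" (0 to 1); they miss things now and then, are a little off and sometimes report something else, mostly with a low value. They report only what shows in the picture. A call takes as long as a camera call.
- manip.search_frame(picture, label): "rect" ([left, top, width, height] in pixels, round what is visible of it).
The state is a dict: "t": time; "joint_positions": joint angles; "qvel": joint speeds; "effort": joint torques, N m; "tcp_pos": TCP position; "orientation": TCP orientation; "contact_force": force on the tool from outside, world axes, zero at the start; "ft_torque": the same for the moment, N m; "finger_gap": finger opening in mm; "gripper_force": force on a finger pad.
Only numpy, scipy, OpenCV 4.12 (cv2) and the standard library are available. Lean on these libraries where they do the work, as an engineer would, in place of code of your own. Each camera call takes 0.05 s, during which the arm holds its last target. There are 200 camera calls.

### The job

Clear the three loose steel washers left from the shaker clamps: with the fingertips, push each one along the deck of the white parts tray, through the narrow gate in its fence, so that it drops into the slot behind, one washer at a time. Do not pick any washer up, and leave the two hex nuts and everything else where they are.

Things in the scene. Friction and masses are not known exactly. Their poses are not given: they have to be found in the camera images.
- tray: fixed white plastic parts tray, 280 mm (its x) by 326 mm (its y); origin at bench level, z = 0. Sizes below are in its frame, mm. Flat deck 60 above the origin, free area x -134..134, y -134..130, with a rim 10 high and 6 thick on both x sides and the -y side. Washers and nuts lie on it in any order at x -87..87, y -87..52, centres over 50 apart. Level ledges flank the slot behind the fence.
- gate (a point): middle of the gate at deck level (tray frame 0, 130, 60 mm), axes as the tray's; push through it along the tray's +y. The fence across the deck's +y end is aluminium, 25 mm high, 6 mm thick (y 130..136); the gate is its one gap, 42 mm wide, centred on x = 0, with round posts (4 mm radius, 27 mm high, y 129.5..137.5) at its ends. The deck ends at y = 130, under the gate.
- slot (a point): centre of the slot's floor (tray frame 0, 155, 6 mm). The slot is open-topped, x -40..40, y 130..180 mm, its floor 54 mm below the deck; the outer wall beyond it is 6 mm thick, its top 10 mm above the deck. A washer pushed until its centre is 5 to 10 mm past the deck's edge (y = 130) tips and drops in; the fingers need not go through the gate.
- washer1_mid (a point): thick plain steel washer lying flat on the tray's deck: round, 32 mm outside diameter, 16 mm hole, 8 mm thick, about 38 g; this point is its centre, half-way up (4 mm above its underside); z is its axis
- washer2_mid (a point): thick plain steel washer lying flat on the tray's deck: round, 32 mm outside diameter, 16 mm hole, 8 mm thick, about 38 g; this point is its centre, half-way up (4 mm above its underside); z is its axis
- washer3_mid (a point): thick plain steel washer lying flat on the tray's deck: round, 32 mm outside diameter, 16 mm hole, 8 mm thick, about 38 g; this point is its centre, half-way up (4 mm above its underside); z is its axis
- nut1_mid (a point): steel hex nut lying flat on the tray's deck, not to be moved: six-sided, 30 mm across flats (35 mm across corners), 16 mm tall, about 65 g; this point is its centre, half-way up
- nut2_mid (a point): steel hex nut lying flat on the tray's deck, not to be moved: six-sided, 30 mm across flats (35 mm across corners), 16 mm tall, about 65 g; this point is its centre, half-way up
- vial: small amber glass vial with a white cap, 24 mm diameter, 42 mm tall, standing on the ledge at the -x side of the slot; origin at the centre of its underside; bystander
- bolt: steel hex bolt standing on its head on the ledge at the +x side of the slot, 20 mm across flats, 38 mm tall; origin at the centre of its underside; bystander
- bottle: clear bottle with blue cap, 68 mm diameter, 160 mm tall, on the bench to the left; origin at the centre of its underside; bystander
- beaker: glass beaker, 72 mm diameter, 90 mm tall, on the bench to the left; origin at the centre of its underside; bystander
- wrench: steel wrench 170 mm long lying on the bench beyond the tray; bystander
- flask: conical glass flask, 84 mm diameter at the foot, 118 mm tall, on the bench to the right; origin at the centre of its underside; bystander

How it is judged (in metres and radians):
On the way, in this order (a step that is already met when the one before it is completed fails the run):
1. one washer has dropped into the slot (((z of washer1_mid in the frame of tray below 0.05 m and y of washer1_mid in the frame of tray between 0.13 and 0.182 m and x of washer1_mid in the frame of tray between -0.04 and 0.04 m) or (z of washer2_mid in the frame of tray below 0.05 m and y of washer2_mid in the frame of tray between 0.13 and 0.182 m and x of washer2_mid in the frame of tray between -0.04 and 0.04 m) or (z of washer3_mid in the frame of tray below 0.05 m and y of washer3_mid in the frame of tray between 0.13 and 0.182 m and x of washer3_mid in the frame of tray between -0.04 and 0.04 m))), for 0.2 s.
2. a second washer has dropped into the slot, after the first ((((z of washer1_mid in the frame of tray below 0.05 m and y of washer1_mid in the frame of tray between 0.13 and 0.182 m and x of washer1_mid in the frame of tray between -0.04 and 0.04 m) and (z of washer2_mid in the frame of tray below 0.05 m and y of washer2_mid in the frame of tray between 0.13 and 0.182 m and x of washer2_mid in the frame of tray between -0.04 and 0.04 m)) or ((z of washer1_mid in the frame of tray below 0.05 m and y of washer1_mid in the frame of tray between 0.13 and 0.182 m and x of washer1_mid in the frame of tray between -0.04 and 0.04 m) and (z of washer3_mid in the frame of tray below 0.05 m and y of washer3_mid in the frame of tray between 0.13 and 0.182 m and x of washer3_mid in the frame of tray between -0.04 and 0.04 m)) or ((z of washer2_mid in the frame of tray below 0.05 m and y of washer2_mid in the frame of tray between 0.13 and 0.182 m and x of washer2_mid in the frame of tray between -0.04 and 0.04 m) and (z of washer3_mid in the frame of tray below 0.05 m and y of washer3_mid in the frame of tray between 0.13 and 0.182 m and x of washer3_mid in the frame of tray between -0.04 and 0.04 m)))), for 0.2 s.
3. the third washer has dropped into the slot, after the second (z of each of washer1_mid, washer2_mid, washer3_mid in the frame of tray below 0.05 m and y of washer1_mid in the frame of tray between 0.13 and 0.182 m and x of washer1_mid in the frame of tray between -0.04 and 0.04 m and y of washer2_mid in the frame of tray between 0.13 and 0.182 m and x of washer2_mid in the frame of tray between -0.04 and 0.04 m and y of washer3_mid in the frame of tray between 0.13 and 0.182 m and x of washer3_mid in the frame of tray between -0.04 and 0.04 m), for 0.2 s.
At the end, for the whole second after the job is handed in: All three washers lie in the slot (no faster than 0.1 m/s), their centres at least 10 mm below the deck; the nuts, vial and bolt are within 20 mm of where they started and still upright, and the bottle, beaker, flask and wrench within 30 mm (all of step 3 and linear speed of each of washer1, washer2, washer3 below 0.1 m/s and distance of each of nut1_mid, nut2_mid, vial, bolt from where it was at the start of the episode below 0.02 m and distance of each of bottle, beaker, wrench, flask from where it was at the start of the episode below 0.03 m and angle between each of nut1_mid, nut2_mid, vial, bolt, bottle, beaker, flask's own z axis and vertical below 0.2 rad); the robot touches nothing.
It fails at once if a washer was lifted off the deck (its centre more than 22 mm above the deck) (z of any of washer1_mid, washer2_mid, washer3_mid in the frame of tray above 0.082 m).
It fails at once if a nut, the vial or the bolt was moved more than 20 mm (distance of any of nut1_mid, nut2_mid, vial, bolt from where it was at the start of the episode above 0.02 m).
It fails at once if a bottle, beaker, flask or wrench was moved more than 30 mm (distance of any of bottle, beaker, wrench, flask from where it was at the start of the episode above 0.03 m).
It also fails if it takes over 61 s, if anything falls off the work surface, if the arm or the gripper's body presses on something with over 40 N, if the wrist force passes 120 N, or if a joint passes its speed limit or range.

## Working session

There is one attempt and no reset: what is moved stays moved. The work goes in short steps, Python scripts to look and compute and a tool call to move; the robot and the scene stay as the last step left them, time stands still between calls to the robot, and variables do not carry over. Pictures are saved under pics/ and viewed, at most 10 in all, crops included, and the job is handed in when it is done.

Besides the shell and the picture viewer there is one more tool, called after "Call:" as name([rows], argument=value, ...), one row to a line, values as JSON. drive_tool: Moves the arm, as the interface text tells. Its arguments: {"type":"object","properties":{"moves":{"type":"array"},"claw":{"type":"number"}},"required":["moves"]}

```bash
mkdir -p pics; cat > h.py <<'E'
import numpy as np, cv2
from cell import manip
def und(p,u,v):
    x=(u-p['cx'])/p['fx'];y=(v-p['cy'])/p['fy'];a,b=x,y
    for _ in range(10):
        s=1+p['k1']*(a*a+b*b);a,b=x/s,y/s
    return a,b
def atz(p,u,v,z):
    a,b=und(p,u,v);T=np.array(p['cam_to_world']);d=T[:3,:3]@np.array([a,b,1.]);o=T[:3,3]
    return o+d*(z-o[2])/d[2]
def cloud(p):
    v,u=np.mgrid[0:480,0:640];a,b=und(p,u.astype(float),v.astype(float));D=p['depth']
    P=np.stack([a*D,b*D,D],-1);T=np.array(p['cam_to_world']);return P@T[:3,:3].T+T[:3,3]
E
python3 - <<'E'
from h import *
s=manip.sense();print(s)
for n in ['top','scene']:
    p=manip.snapshot(n);cv2.imwrite(f'pics/{n}0.png',p['frame']);print(n,p['fx'],p['k1'],np.round(p['cam_to_world'],3).tolist())
    np.savez(f'{n}0.npz',**{k:v for k,v in p.items()})
    for l in ['tray','washer1_mid','nut1_mid','vial','bolt','gate']:
        try:
            for d in manip.search_frame(p,l): print(l,d)
        except Exception as e: print(l,e)
E
```

```text
{'t': 0.0, 'joint_positions': array([ 7.54581226e+01,  1.36825794e+01, -8.17804799e-01,  7.55838818e+01,
        6.91999908e-04,  8.99993981e+01]), 'qvel': array([ 0.06464054,  0.02287832,  0.03660261, -0.10064123,  0.03995023,
       -0.04323015]), 'effort': array([ 7.94059270e-04, -5.38790381e+01,  3.46435869e+01,  1.85396103e-02,
       -4.00303031e-05,  9.85752962e-06]), 'tcp_pos': array([131.70686984, 507.75685818, 217.05692491]), 'orientation': array([[-9.67967012e-01,  2.51077115e-01, -3.80969953e-04],
       [ 2.51077404e-01,  9.67965970e-01, -1.42057087e-03],
       [ 1.20931139e-05, -1.47071869e-03, -9.99998918e-01]]), 'contact_force': array([ 0.89203868, -0.0309966 , -0.03644611]), 'ft_torque': array([0.01997876, 0.07381448, 0.05050939]), 'gripper_force': 0.0, 'finger_gap': 85.31618805876522}
top 594.9653514457511 -0.08498421534947238 [[0.009, -0.975, 0.223, 252.894], [-1.0, -0.009, 0.001, -39.638], [0.001, -0.223, -0.975, 1588.76], [0.0, 0.0, 0.0, 1.0]]
tray {'rect': [268.8, 195.7, 140.4, 123.3], 'score': 0.78}
tray {'rect': [151.2, 196.4, 28.7, 28.5], 'score': 0.47}
wash
[... 178 characters left out ...]
olt {'rect': [276.6, 223.1, 9.3, 7.6], 'score': 0.4}
gate {'rect': [264.9, 195.3, 143.0, 123.0], 'score': 0.64}
scene 590.5333592111328 -0.15379188154756177 [[-0.858, 0.426, -0.288, 992.821], [0.514, 0.709, -0.483, 630.544], [-0.001, -0.563, -0.827, 1241.265], [0.0, 0.0, 0.0, 1.0]]
tray {'rect': [236.6, 160.8, 173.4, 159.0], 'score': 0.75}
washer1_mid {'rect': [313.4, 188.8, 14.6, 11.3], 'score': 0.53}
washer1_mid {'rect': [474.7, 333.0, 42.3, 52.0], 'score': 0.4}
nut1_mid {'rect': [304.9, 242.4, 9.7, 13.0], 'score': 0.55}
vial {'rect': [236.9, 164.6, 170.0, 152.0], 'score': 0.61}
vial {'rect': [382.3, 234.6, 6.8, 19.3], 'score': 0.43}
bolt {'rect': [375.5, 387.2, 31.7, 39.1], 'score': 0.72}
```

View pics/top0.png

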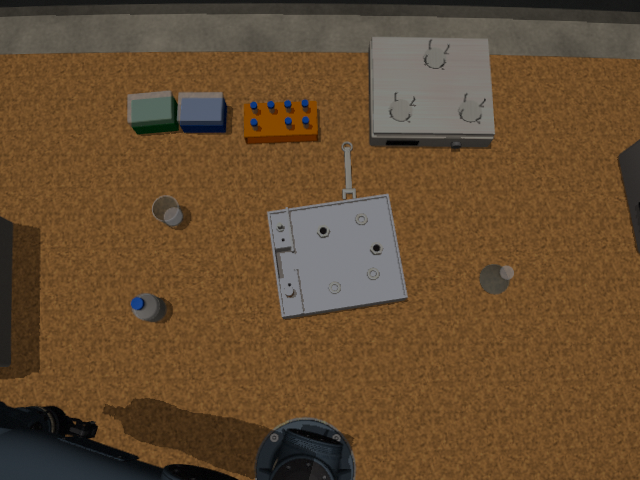

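The top view shows the tray near (338,255) with its fence on the left. Washers are at about (361,219), (373,274) and (335,288), nuts at (323,231) and (377,249). I'll enlarge it and fit the tray.

```bash
python3 - <<'E'
from h import *
p=dict(np.load('top0.npz'))
f=p['frame'][185:330,255:415];cv2.imwrite('pics/top0c.png',cv2.resize(f,None,fx=4.1,fy=4.1,interpolation=cv2.INTER_CUBIC))
for n,u,v in [('w',361,219),('w',373,274),('w',335,288),('n',323,231),('n',377,249)]: print(n,atz(p,u,v,68 if n=='w' else 76).round(1))
C=cloud(p)
z=C[...,2];m=(abs(z-60)<4)&(p['depth']>0); m=m&(np.abs(C[...,0]-470)<300)&(abs(C[...,1]+60)<250)
n,l,st,ce=cv2.connectedComponentsWithStats(m.astype(np.uint8));i=1+st[1:,4].argmax();print(st[i])
print(z[l==i].mean()); c,_=cv2.findContours((l==i).astype(np.uint8),cv2.RETR_EXTERNAL,cv2.CHAIN_APPROX_NONE)
pts=C[l==i][:,:2].astype(np.float32);r=cv2.minAreaRect(pts);print(r,cv2.boxPoints(r))
E
```

```text
w [ 639.4 -142.9   68. ]
w [ 493.1 -173.1   68. ]
w [456. -75.  68.]
n [604.2 -42.9  76. ]
n [ 557.5 -183.4   76. ]
[ 289  197  116  114 7239]
60.055910905293814
((553.0452880859375, -102.89625549316406), (274.3006896972656, 267.0751647949219), 9.207405090332031) [[ 396.29486      6.9755173]
 [ 439.02924   -256.65854  ]
 [ 709.7957    -212.76804  ]
 [ 667.06134     50.866028 ]]
```

View pics/top0c.png

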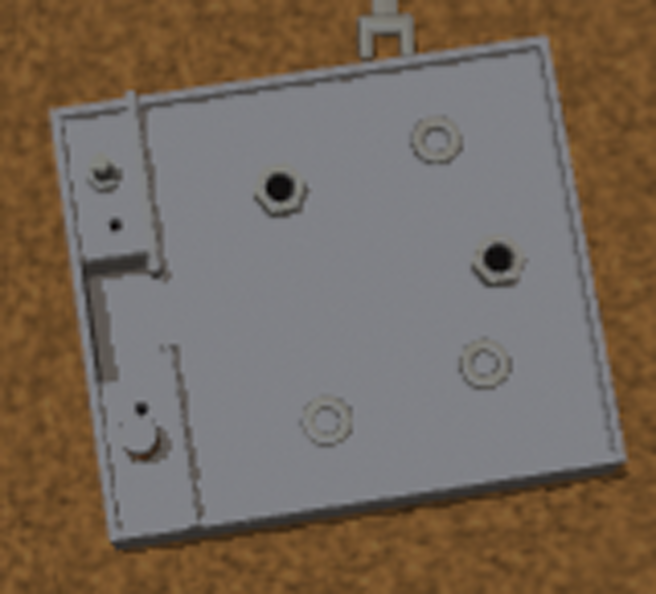

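Call:
drive_tool([
  {"dp": [-20, -18, -10]},
  {"dp": [-22, -20, -10]},
  {"dp": [-22, -20, -10]},
  {"dp": [-22, -20, -10]},
  {"dp": [-22, -20, -10]},
  {"dp": [-22, -20, -10]},
  {"dp": [-22, -20, -10]},
  {"dp": [-22, -20, -10]},
], claw=20)

```text
validation failed for argument at $.mo...
```

Call:
drive_tool([
  {"dp": [-23, -20, -5]},
  {"dp": [-23, -20, -5]},
  {"dp": [-23, -20, -5]},
  {"dp": [-23, -20, -5]},
  {"dp": [-23, -20, -5]},
  {"dp": [-23, -20, -5]},
  {"dp": [-23, -20, -5]},
  {"dp": [-23, -20, -5]},
])

```text
validation failed for argument at $.mo...
```

Call:
drive_tool([
  {"dp": [-24, -21, 0]},
  {"dp": [-24, -21, 0]},
  {"dp": [-24, -21, 0]},
  {"dp": [-24, -21, 0]},
  {"dp": [-24, -21, 0]},
  {"dp": [-24, -20, 0]},
  {"dp": [-20, -16, 0]},
  {"dp": [0, 0, 0]},
])

```text
validation failed for argument at $.mo...
```

```bash
python3 - <<'E'
from h import *
p=manip.snapshot('wrist');cv2.imwrite('pics/w1.png',p['frame']);np.savez('w1.npz',**p)
s=manip.sense();print(s['t'],s['tcp_pos'].round(1),s['joint_positions'].round(1),s['orientation'].round(3).tolist(),s['finger_gap'],s['contact_force'])
print(np.round(p['cam_to_world'],3).tolist())
for l in ['washer1_mid','nut1_mid']:
    for d in manip.search_frame(p,l): print(l,d)
E
```

```text
0.75 [131.8 508.1 217.7] [75.5 13.6 -0.8 75.6 -0.  90. ] [[-0.968, 0.251, -0.0], [0.251, 0.968, -0.0], [-0.0, -0.0, -1.0]] 85.27786425027645 [-0.23332892 -0.25965583 -0.70998449]
[[0.252, 0.93, 0.267, 63.281], [0.968, -0.242, -0.069, 525.244], [0.0, 0.276, -0.961, 373.308], [0.0, 0.0, 0.0, 1.0]]
```

View pics/w1.png

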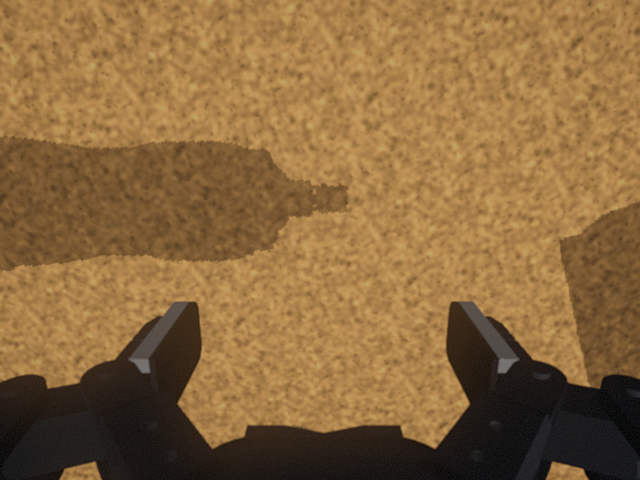

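The wrist view shows only bench and the two fingers, at (170,330) and (480,330). The camera looks over the tool's +x side. The moves were refused, and the likely cause is that every row needs "twist".

Call:
drive_tool([
  {"dp": [-20, -18, -10], "twist": 0},
  {"dp": [-22, -20, -10], "twist": 0},
  {"dp": [-22, -20, -10], "twist": 0},
  {"dp": [-22, -20, -10], "twist": 0},
  {"dp": [-22, -20, -10], "twist": 0},
  {"dp": [-22, -20, -10], "twist": 0},
  {"dp": [-22, -20, -10], "twist": 0},
  {"dp": [-22, -20, -10], "twist": 0},
], claw=20)

```text
t: 1.52
tcp_pos: [261.0, 310.2, 298.3]
orientation: [[-0.968, 0.251, 0.0], [0.251, 0.968, 0.0], [-0.0, 0.0, -1.0]]
contact_force: [1.1, -0.7, -0.1]
finger_gap: 20.0
gripper_force: 0.0
```

Call:
drive_tool([
  {"dp": [-23, -20, -5], "twist": 0},
  {"dp": [-23, -20, -5], "twist": 0},
  {"dp": [-23, -20, -5], "twist": 0},
  {"dp": [-23, -20, -5], "twist": 0},
  {"dp": [-23, -20, -5], "twist": 0},
  {"dp": [-23, -20, -5], "twist": 0},
  {"dp": [-23, -20, -5], "twist": 0},
  {"dp": [-23, -20, -5], "twist": 0},
])

```text
t: 2.18
tcp_pos: [399.1, 109.0, 338.2]
orientation: [[-0.968, 0.251, 0.001], [0.251, 0.968, 0.0], [-0.001, 0.0, -1.0]]
contact_force: [-0.1, 0.9, 0.7]
finger_gap: 20.2
gripper_force: 0.0
```

Call:
drive_tool([
  {"dp": [-24, -21, 0], "twist": 0},
  {"dp": [-24, -21, 0], "twist": 0},
  {"dp": [-24, -21, 0], "twist": 0},
  {"dp": [-24, -21, 0], "twist": 0},
  {"dp": [-24, -21, 0], "twist": 0},
  {"dp": [-24, -20, 0], "twist": 0},
  {"dp": [-20, -16, 0], "twist": 0},
  {"dp": [0, 0, 0], "twist": 0},
])

```text
t: 2.85
tcp_pos: [524.0, -70.6, 336.5]
orientation: [[-0.967, 0.254, -0.001], [0.254, 0.967, -0.001], [0.0, -0.001, -1.0]]
contact_force: [-0.5, -0.0, -1.0]
finger_gap: 20.3
gripper_force: 0.0
```

```bash
python3 - <<'E'
from h import *
p=manip.snapshot('wrist');cv2.imwrite('pics/w2.png',p['frame']);np.savez('w2.npz',**p)
s=manip.sense();print(s['t'],s['tcp_pos'].round(1),s['joint_positions'].round(1),s['orientation'].round(3).tolist(),s['finger_gap'],s['contact_force'])
print(np.round(p['cam_to_world'],3).tolist())
for l in ['washer1_mid','nut1_mid']:
    for d in manip.search_frame(p,l): print(l,d)
E
```

```text
2.9 [522.8 -69.  336.7] [-7.5 13.5 16.3 92.9 -0.   7.2] [[-0.967, 0.254, -0.001], [0.254, 0.967, -0.0], [0.001, -0.0, -1.0]] 20.14967612656943 [-0.22714241 -0.02194033  0.19919589]
[[0.254, 0.93, 0.267, 455.66], [0.967, -0.244, -0.071, -53.108], [-0.001, 0.276, -0.961, 492.128], [0.0, 0.0, 0.0, 1.0]]
washer1_mid {'rect': [210.1, 165.6, 27.9, 31.0], 'score': 0.73}
washer1_mid {'rect': [319.4, 332.0, 49.3, 97.7], 'score': 0.59}
nut1_mid {'rect': [352.7, 234.9, 31.8, 34.7], 'score': 0.65}
nut1_mid {'rect': [404.0, 57.8, 38.6, 32.6], 'score': 0.4}
```

View pics/w2.png

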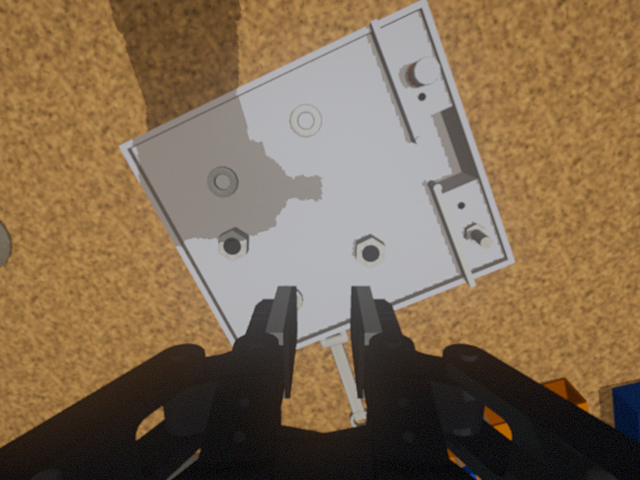

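The wrist view shows washers at (306,120) and (223,181), with the third half hidden at (297,300). The nuts are at (233,244) and (370,250), and the gate posts at about (414,139) and (434,184).

```bash
python3 - <<'E'
from h import *
p=dict(np.load('w2.npz'))
C=cloud(p);z=C[...,2]
# tray fit from wrist depth: deck mask
m=(abs(z-60)<3)&(p['depth']>0)&(np.hypot(C[...,0]-550,C[...,1]+100)<220)
print('deck z',np.median(z[m]))
n,l,st,_=cv2.connectedComponentsWithStats(cv2.erode(m.astype(np.uint8),np.ones((2,2))));i=1+st[1:,4].argmax()
r=cv2.minAreaRect(C[l==i][:,:2].astype(np.float32));print(r)
hi=(z>80)&(z<92)&(np.hypot(C[...,0]-550,C[...,1]+100)<230)&(p['depth']>0)
hi[260:]&=False; v,u=np.nonzero(hi);v2=C[hi][:,:2]
# fence
ln=cv2.fitLine(v2.astype(np.float32),cv2.DIST_HUBER,0,.01,.01).ravel();print('fence',len(v2),ln,np.degrees(np.arctan2(ln[1],ln[0])))
for n,u,v,h in [('w2',306,120,68),('w3?',223,181,68),('w1',297,300,68),('n',233,244,76),('n',370,249,76),('post',414,139,86),('post',434,184,86)]:
  print(n,atz(p,u,v,h).round(1))
t=dict(np.load('top0.npz'))
for u,v in [(293.5,251.3),(296,269.9)]: print('top post',atz(t,u,v,86).round(1))
cv2.imwrite('pics/w2c.png',cv2.resize(p['frame'][80:220,340:500],None,fx=4,fy=4,interpolation=cv2.INTER_CUBIC))
E
```

```text
deck z 59.31249491346978
((549.2396850585938, -100.97779846191406), (269.0815124511719, 265.646240234375), 9.189105033874512)
fence 1654 [9.8643708e-01 1.6413999e-01 4.9691809e+02 2.7683187e+01] 9.447277
w2 [456.6 -71.4  68. ]
w3? [ 493.  -169.5   68. ]
w1 [ 639.9 -132.3   68. ]
n [ 557.9 -178.3   76. ]
n [599.7 -40.8  76. ]
post [499.5  24.2  86. ]
post [546.9  34.7  86. ]
top post [547.5  32.6  86. ]
top post [499.2  25.3  86. ]
```

View pics/w2c.png

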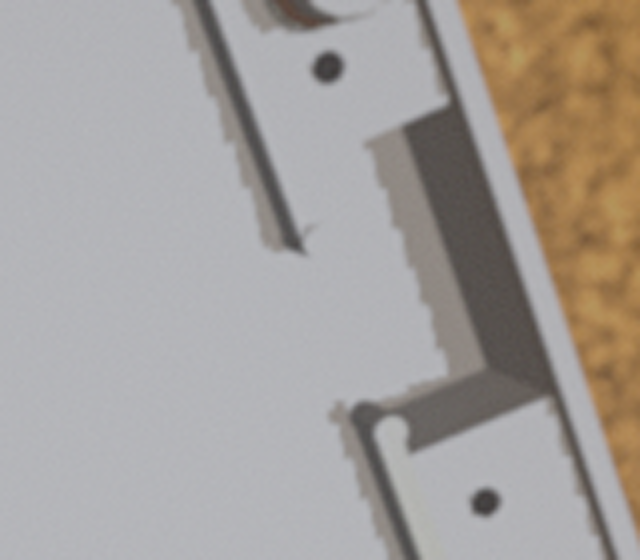

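```bash
cat >> h.py <<'E'
TH=np.radians(9.3);O=np.array([547.5,-101.])
X=np.array([np.cos(TH),np.sin(TH)]);Y=np.array([-X[1],X[0]])
def tt(w): d=np.asarray(w)[:2]-O; return np.array([d@X,d@Y])
def rel(s,tx,ty,z,yaw): # yaw in tray deg of tool x
    w=O+tx*X+ty*Y;R=s['orientation'];d=R.T@np.array([*(w-s['tcp_pos'][:2]),z-s['tcp_pos'][2]])
    cur=np.degrees(np.arctan2(R[1,0],R[0,0]));tw=(cur-(yaw+np.degrees(TH))+180)%360-180
    return d.round(1),'twist deg',round(tw,1),'rad',round(np.radians(tw),3)
E
python3 - <<'E'
from h import *
for f in ['w2','top0']:
    p=dict(np.load(f+'.npz'));C=cloud(p);z=C[...,2]
    q=(C[...,:2]-O);x=q@X;y=q@Y
    m=(p['depth']>0)&(z>74)&(z<95)&(abs(x)<60)&(abs(y-133)<15)
    xs=np.sort(x[m]);print(f,m.sum(),'gap',xs[xs<0].max(),xs[xs>0].min(),'y',np.percentile(y[m],[5,50,95]))
    m=(p['depth']>0)&(z<50)&(z>-10)&(abs(x)<60)&(y>125)&(y<190);print(' slot',np.percentile(x[m],[1,99]),np.percentile(y[m],[1,99]))
    for s in (1,-1):
        m=(p['depth']>0)&(z>66)&(z<74)&(abs(x-s*137)<12)&(y<110)&(y>-100)
        print(' rim',s,m.sum(),np.median(x[m]) if m.any() else '')
p=dict(np.load('w2.npz'))
for n,u,v,h in [('w2',306,120,68),('w3',223,181,68),('w1',297,300,68),('n2',233,244,76),('n1',370,249,76)]: print(n,tt(atz(p,u,v,h)).round(1))
p=dict(np.load('top0.npz'))
for n,u,v in [('w1',361.5,219.1),('w3',373.2,273.7),('w2',334.8,287.6)]: print('top',n,tt(atz(p,u,v,68)).round(1))
s=manip.sense();print(rel(s,79+36*.77,-53-36*.635,150,140.5))
E
```

```text
w2 671 gap -20.494689570868154 21.81086648276725 y [132.09962646 134.46633072 138.0809352 ]
 slot [-33.34642636  41.33246166] [141.8896814  182.82510569]
 rim 1 705 137.1797927113909
 rim -1 1526 -136.03225943442266
top0 79 gap -19.482996365565377 23.73582972727378 y [130.75893396 133.77083938 136.79630586]
 slot [-28.00707321  43.97481889] [132.4567347  180.78987756]
 rim 1 167 138.79261492455467
 rim -1 170 -134.5910979005519
w2 [-85.   43.9]
w3 [-64.9 -58.8]
w1 [ 86.2 -45.8]
n2 [ -2.2 -77.9]
n1 [61.3 51. ]
top w1 [ 83.5 -57.5]
top w3 [-64.6 -63. ]
top w2 [-85.   40.8]
(array([-162. ,  -52.3,  187.4]), 'twist deg', np.float64(15.6), 'rad', np.float64(0.273))
```

```bash
sed -i 's/O=np.array(\[547.5,-101.\])/O=np.array([548.2,-100.])/' h.py; python3 - <<'E'
from h import *
s=manip.sense();print(rel(s,106,-77,120,137.5), tt(s['tcp_pos']))
E
```

```text
(array([-162.2,  -52.5,  217.4]), 'twist deg', np.float64(18.6), 'rad', np.float64(0.325)) [-20.9409553   36.59581101]
```

Call:
drive_tool([
  {"dp": [-23, -7.5, 27], "twist": 0},
  {"dp": [-23, -7.5, 27], "twist": 0},
  {"dp": [-23, -7.5, 27], "twist": 0},
  {"dp": [-23, -7.5, 27], "twist": 0},
  {"dp": [-23, -7.5, 27], "twist": 0},
  {"dp": [-23, -7.5, 27], "twist": 0},
  {"dp": [-24, -7.5, 27], "twist": 0},
  {"dp": [0, 0, 10], "twist": 0},
])

```text
t: 3.67
tcp_pos: [666.4, -159.0, 133.9]
orientation: [[-0.968, 0.251, -0.003], [0.251, 0.968, 0.0], [0.004, -0.0, -1.0]]
contact_force: [-1.1, 0.7, -0.1]
finger_gap: 19.9
gripper_force: 0.0
```

Call:
drive_tool([
  {"dp": [0, 0, 5], "twist": 0.108},
  {"dp": [0, 0, 5], "twist": 0.108},
  {"dp": [0, 0, 5], "twist": 0.109},
  {"dp": [0, 0, 3], "twist": 0},
  {"dp": [0, 0, 0], "twist": 0},
  {"dp": [0, 0, 0], "twist": 0},
  {"dp": [0, 0, 0], "twist": 0},
  {"dp": [0, 0, 0], "twist": 0},
])

```text
t: 4.33
tcp_pos: [665.6, -158.5, 121.4]
orientation: [[-0.838, 0.545, 0.001], [0.545, 0.838, -0.0], [-0.001, 0.0, -1.0]]
contact_force: [0.4, 0.8, 0.7]
finger_gap: 20.1
gripper_force: 0.0
```

```bash
cat > look.py <<'E'
import sys
from h import *
n=sys.argv[1];tz=len(sys.argv)>2
p=manip.snapshot('wrist');cv2.imwrite(f'pics/{n}.png',p['frame']);np.savez(n+'.npz',**p)
s=manip.sense();print(round(s['t'],2),'tray',tt(s['tcp_pos']).round(1),'z',s['tcp_pos'][2].round(1),'yaw',np.degrees(np.arctan2(s['orientation'][1,0],s['orientation'][0,0])-TH).round(1),'gap',round(s['finger_gap'],1),'F',s['contact_force'].round(1))
for l,h in (('washer1_mid',68),('nut1_mid',76)):
    for d in manip.search_frame(p,l):
        a=d['rect'];w=atz(p,a[0]+a[2]/2,a[1]+a[3]/2,h);print(l,np.round(a),d['score'],'tray',tt(w).round(1),'tool',(s['orientation'].T@(w-s['tcp_pos'])).round(1))
E
python3 look.py w3
```

```text
4.38 tray [106.4 -76.8] z 121.3 yaw 137.6 gap 19.9 F [ 0.4 -0.   0.4]
washer1_mid [91.  0. 23.  4.] 0.53 tray [-49.7 -70.8] tool [ 119.4 -100.7   53.2]
nut1_mid [427.   0.  81.  57.] 0.86 tray [69.7 41.5] tool [106.9  62.6  45.2]
```

View pics/w3.png

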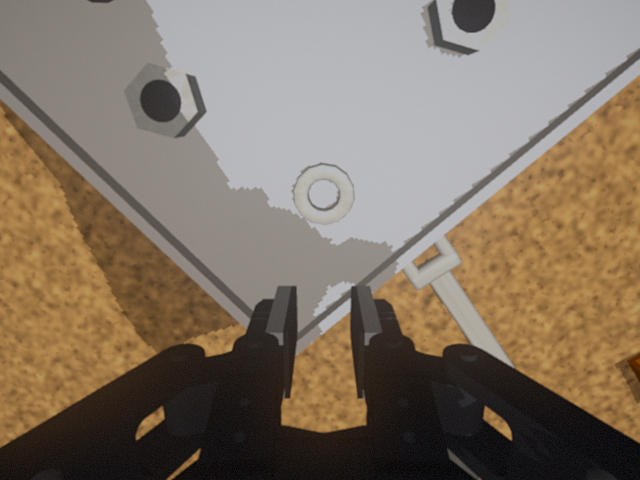

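Washer 1 is straight ahead of the fingers at (323,193). Next I compute its offset.

```bash
cat > px.py <<'E'
import sys
from h import *
p=dict(np.load(sys.argv[1]+'.npz'));s=manip.sense()
for a in sys.argv[2:]:
    u,v,h=map(float,a.split(','));w=atz(p,u,v,h);print(a,'tray',tt(w).round(1),'tool',(s['orientation'].T@(w-s['tcp_pos'])).round(1))
E
python3 px.py w3 323,193,68 161,101,76 470,15,76; python3 -c "
from h import *
p=dict(np.load('w3.npz'));C=cloud(p);s=manip.sense()
Q=(C-s['tcp_pos'])@s['orientation'];m=(p['depth']>0)&(abs(Q[...,1])<45)&(Q[...,0]<40)&(Q[...,2]<30)&(Q[...,2]>-25)
for a,b in ((-25,-10),(-10,0),(0,5),(5,10),(10,15),(15,30)):
  k=m&(Q[...,2]>a)&(Q[...,2]<=b);q=Q[k];print(a,b,k.sum(),np.percentile(q[:,:2],[1,50,99],axis=0).round(1).tolist() if k.any() else '')
"
```

```text
323,193,68 tray [ 82.3 -56. ] tool [31.8 -0.8 53. ]
161,101,76 tray [ -0.9 -81.2] tool [ 76.3 -75.5  45. ]
470,15,76 tray [66.3 45.7] tool [112.3  63.5  45. ]
-25 -10 770 [[-9.8, -23.2], [7.6, -10.5], [11.8, 22.1]]
-10 0 0 
0 5 0 
5 10 0 
10 15 0 
15 30 0
```

Call:
drive_tool([
  {"dp": [0, -0.8, 10], "twist": 0},
  {"dp": [0, 0, 12], "twist": 0},
  {"dp": [0, 0, 12], "twist": 0},
  {"dp": [0, 0, 6], "twist": 0},
  {"dp": [0, 0, 3], "twist": 0},
  {"dp": [0, 0, 2], "twist": 0},
  {"dp": [0, 0, 0], "twist": 0},
  {"dp": [0, 0, 0], "twist": 0},
])

```text
t: 5.15
tcp_pos: [665.3, -159.5, 76.1]
orientation: [[-0.837, 0.547, 0.001], [0.547, 0.837, -0.0], [-0.001, 0.0, -1.0]]
contact_force: [-0.1, -0.5, 0.7]
finger_gap: 19.9
gripper_force: 0.0
```

Call:
drive_tool([
  {"dp": [0, 0, 1], "twist": 0},
  {"dp": [0, 0, 1], "twist": 0},
  {"dp": [0, 0, 0.5], "twist": 0},
  {"dp": [0, 0, 0], "twist": 0},
  {"dp": [0, 0, 0], "twist": 0},
  {"dp": [0, 0, 0], "twist": 0},
  {"dp": [0, 0, 0], "twist": 0},
  {"dp": [0, 0, 0], "twist": 0},
])

```text
t: 5.82
tcp_pos: [665.0, -159.4, 73.3]
orientation: [[-0.837, 0.547, -0.0], [0.547, 0.837, -0.0], [-0.0, -0.0, -1.0]]
contact_force: [-0.6, 0.0, 0.2]
finger_gap: 20.0
gripper_force: 0.0
```

```bash
python3 look.py w4
```

```text
5.87 tray [105.7 -77.5] z 73.3 yaw 137.5 gap 20.2 F [-0.7  0.6 -0.1]
nut1_mid [465.   1.  99.  38.] 0.62 tray [74.  37.2] tool [100.8  63.2  -2.7]
```

View pics/w4.png

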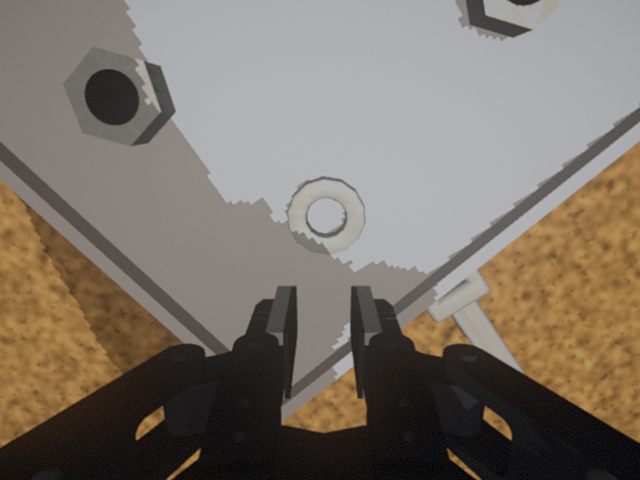

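Call:
drive_tool([
  {"dp": [0, 0, 0.7], "twist": 0},
  {"dp": [0, 0, 0.7], "twist": 0},
  {"dp": [0, 0, 0], "twist": 0},
  {"dp": [3, 0, 0], "twist": 0},
  {"dp": [3, 0, 0], "twist": 0},
  {"dp": [3, 0, 0], "twist": 0},
  {"dp": [3, 0, 0], "twist": 0},
  {"dp": [4, 0, 0], "twist": 0},
])

```text
t: 6.63
tcp_pos: [651.4, -150.5, 71.9]
orientation: [[-0.837, 0.547, 0.0], [0.547, 0.837, -0.0], [-0.0, -0.0, -1.0]]
contact_force: [-0.4, 0.1, -0.1]
finger_gap: 20.0
gripper_force: 0.0
```

```bash
python3 look.py w5
```

```text
6.68 tray [ 93.  -65.9] z 71.9 yaw 137.5 gap 19.8 F [ 0.   0.7 -0.3]
washer1_mid [ 3.  0. 71. 20.] 0.86 tray [-51.6 -68.9] tool [104.7 -99.8   4. ]
washer1_mid [460.   1. 107.  83.] 0.26 tray [68.6 46.5] tool [93.9 66.4  4. ]
```

View pics/w5.png

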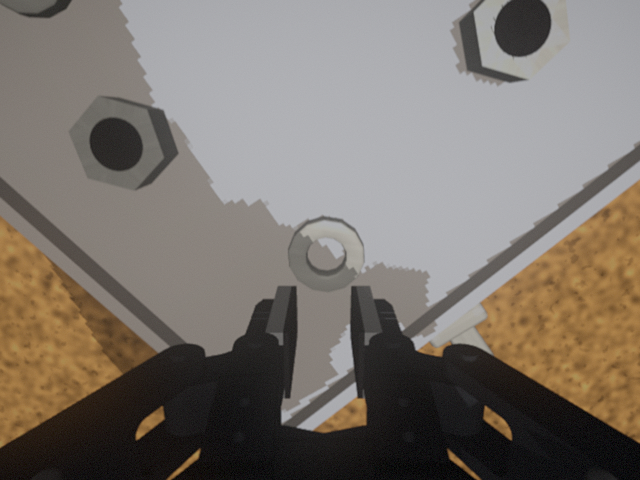

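Washer 1 is at (326,255), just at the fingertips, which end at about v=287.

```bash
python3 px.py w5 326,255,68 117,144,76 522,27,76
```

```text
326,255,68 tray [ 82.4 -55.8] tool [15.6  0.2  4. ]
117,144,76 tray [ -1.1 -80.8] tool [ 60.2 -74.5  -4. ]
522,27,76 tray [65.2 48.1] tool [98.3 65.3 -4. ]
```

```bash
python3 -c "
from h import *
p=dict(np.load('w5.npz'));C=cloud(p);s=manip.sense();print(p['fx'],p['fy'],p['cx'],p['cy'])
Q=(C-s['tcp_pos'])@s['orientation']
for v in (270,280,284,288,290,292,296,300,310,330,360,390): print(v,p['depth'][v,286].round(1),Q[v,286].round(1),Q[v,362].round(1),'mid',Q[v,324].round(1))
T=np.linalg.inv(p['cam_to_world'])
for q in ([11,10,11],[11,10,0],[11,10,-10],[-11,10,11],[0,0,0]):
  c=T[:3,:3]@(s['tcp_pos']+s['orientation']@np.array(q))+T[:3,3];print(q,p['cx']+p['fx']*c[0]/c[2],p['cy']+p['fy']*c[1]/c[2],c[2])
"
```

```text
416.77711865415574 416.77711865415574 323.36666280215513 233.6333299961635
270 179.8 [  5.6 -17.   13. ] [ 6.  15.8 12.2] mid [ 6.1 -0.6 11.8]
280 180.6 [  1.2 -17.   12.6] [ 1.6 15.8 11.6] mid [ 4.8 -0.6  3.9]
284 181.2 [ -0.7 -17.1  12.7] [-0.6 15.9 12.4] mid [ 2.6 -0.6  4.8]
288 146.3 [ 11.6 -13.9 -20.1] [ 11.   12.9 -18.6] mid [ 0.7 -0.6  4.9]
290 145.9 [ 11.1 -13.9 -20.7] [ 11.2  12.7 -20.9] mid [-0.  -0.6  4.7]
292 144.6 [ 11.  -13.8 -22.1] [ 11.2  12.6 -22.5] mid [-4.9 -0.6 13.5]
296 140.8 [ 11.2 -13.4 -25.9] [ 10.9  12.3 -25.3] mid [-6.2 -0.6 12.2]
300 137.3 [ 11.5 -13.1 -29.6] [ 10.7  12.1 -28. ] mid [-8.4 -0.6 12.9]
310 131.6 [ 10.9 -12.6 -35.7] [ 11.   11.4 -36. ] mid [-12.6  -0.6  11.5]
330 119.0 [ 11.1 -11.5 -48.7] [ 10.8  10.3 -48.3] mid [-22.7  -0.6  12.1]
360 121.4 [  1.4 -11.7 -48.9] [  2.1  10.3 -50. ] mid [-38.4  -0.6  12.6]
390 123.4 [ -8.2 -11.9 -49.7] [ -8.1  10.6 -49.9] mid [-54.   -0.6  11.9]
[11, 10, 11] 348.9384355097218 259.8399370689854 176.38745014767252
[11, 10, 0] 350.5623962534094 269.14801273829136 165.81542667299505
[11, 10, -10] 352.2294783716427 278.7032477178185 156.2044962414701
[-11, 10, 11] 348.12533764373205 307.26342147740604 182.46438907123496
[0, 0, 0] 325.4111032661539 294.61859133527946 168.85825415121315
```

Call:
drive_tool([
  {"dp": [-5, 0, 0], "twist": 0},
  {"dp": [-5, 0, 0], "twist": 0},
  {"dp": [-2, 0, 0], "twist": 0},
  {"dp": [0, 0, 0.7], "twist": 0},
  {"dp": [0, 0, 0.7], "twist": 0},
  {"dp": [0, 0, 0.6], "twist": 0},
  {"dp": [0, 0, 0], "twist": 0},
  {"dp": [0, 0, 0], "twist": 0},
])

```text
t: 7.45
tcp_pos: [661.5, -157.2, 69.8]
orientation: [[-0.837, 0.547, -0.0], [0.547, 0.837, -0.0], [0.0, -0.0, -1.0]]
contact_force: [0.8, -0.2, 0.3]
finger_gap: 20.0
gripper_force: 0.0
```

```bash
python3 -c "
from h import *
p=manip.snapshot('scene');C=cloud(p);s=manip.sense();np.savez('s1.npz',**p);print(s['tcp_pos'],s['contact_force'])
Q=(C-s['tcp_pos'])@s['orientation'];m=(p['depth']>0)&(abs(Q[...,0])<30)&(abs(Q[...,1])<40)&(Q[...,2]>-60)&(Q[...,2]<8)
v,u=np.nonzero(m);print(u.min(),u.max(),v.min(),v.max(),m.sum())
h=np.histogram(Q[m][:,2],bins=np.arange(-60,12,4));print(h)
a,b,c,d=v.min()-20,v.max()+25,u.min()-25,u.max()+25
im=p['frame'][a:b,c:d];print(im.shape,a,c);cv2.imwrite('pics/s1.png',cv2.resize(im,None,fx=6,fy=6,interpolation=cv2.INTER_CUBIC)[:600,:800])
"
```

```text
[ 661.57818845 -157.14382245   69.83069087] [ 0.13609638  0.12736285 -0.6461476 ]
252 277 213 241 314
(array([  1,   0,   0,   1,   3,   6,   8,   9,  11,   6,   0,   2,   1,
         6,  29,  62, 169]), array([-60, -56, -52, -48, -44, -40, -36, -32, -28, -24, -20, -16, -12,
        -8,  -4,   0,   4,   8]))
(73, 75, 3) 193 227
```

View pics/s1.png

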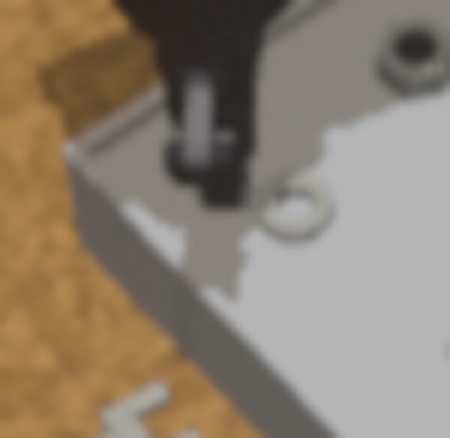

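The scene crop shows the fingertips with their bottom edge at crop (205–245,207), clear behind the washer. Next I check what height that means.

```bash
python3 -c "
from h import *
p=dict(np.load('s1.npz'));s=manip.sense()
for cu,cv_ in ((207,207),(225,208),(245,207),(300,208)):
  for z in (60,70,80,90): print(cu,z,((atz(p,227+cu/6-.4,193+cv_/6-.4,z)-s['tcp_pos'])@s['orientation']).round(1))
T=np.linalg.inv(p['cam_to_world'])
for q in ([11,10,10],[11,-10,10],[-11,10,10],[11,10,-18],[11,-10,-18],[-11,10,-18]):
  c=T[:3,:3]@(s['tcp_pos']+s['orientation']@np.array(q,float))+T[:3,3];a,b=c[0]/c[2],c[1]/c[2];k=1+p['k1']*(a*a+b*b);print(q,(p['cx']+p['fx']*a*k-227)*6,(p['cy']+p['fy']*b*k-193)*6)
"
```

```text
207 60 [-9.5 -4.5  9.8]
207 70 [-8.1  2.7 -0.2]
207 80 [ -6.8   9.8 -10.2]
207 90 [ -5.4  17.  -20.2]
225 60 [-2.1 -4.3  9.8]
225 70 [-0.7  2.9 -0.2]
225 80 [  0.6  10.  -10.2]
225 90 [  1.9  17.2 -20.2]
245 60 [ 6.1 -5.1  9.8]
245 70 [ 7.4  2.1 -0.2]
245 80 [  8.6   9.2 -10.2]
245 90 [  9.9  16.4 -20.2]
300 60 [28.8 -5.4  9.8]
300 70 [29.9  1.8 -0.2]
300 80 [ 30.9   8.9 -10.2]
300 90 [ 32.   16.1 -20.2]
[11, 10, 10] 251.42837900452128 235.09735422264845
[11, -10, 10] 255.36462059872042 195.47567247280034
[-11, 10, 10] 197.87838891715717 233.47592740122872
[11, 10, -18] 247.0284627998567 194.91589802310193
[11, -10, -18] 251.07293620460928 154.9820800700432
[-11, 10, -18] 192.6204084513456 193.29919857581177
```

Call:
drive_tool([
  {"dp": [-3, 0, 2], "twist": 0},
  {"dp": [0, 0, 3], "twist": 0},
  {"dp": [0, 0, 3], "twist": 0},
  {"dp": [0, 0, 3], "twist": 0},
  {"dp": [0, 0, 2], "twist": 0},
  {"dp": [0, 0, 1], "twist": 0},
  {"dp": [0, 0, 0], "twist": 0},
  {"dp": [0, 0, 0], "twist": 0},
])

```text
t: 8.17
tcp_pos: [664.2, -158.8, 55.8]
orientation: [[-0.837, 0.547, -0.0], [0.547, 0.837, -0.0], [0.0, -0.0, -1.0]]
contact_force: [-1.1, 0.6, -0.1]
finger_gap: 20.1
gripper_force: 0.0
```

Call:
drive_tool([
  {"dp": [0, 0, 1], "twist": 0},
  {"dp": [0, 0, 1], "twist": 0},
  {"dp": [0, 0, 1], "twist": 0},
  {"dp": [0, 0, 0], "twist": 0},
  {"dp": [0, 0, 0], "twist": 0},
  {"dp": [0, 0, 0], "twist": 0},
  {"dp": [0, 0, 0], "twist": 0},
  {"dp": [0, 0, 0], "twist": 0},
])

```text
t: 8.83
tcp_pos: [664.2, -158.8, 52.9]
orientation: [[-0.837, 0.547, 0.0], [0.547, 0.837, -0.0], [-0.0, -0.0, -1.0]]
contact_force: [-0.5, -0.6, 0.1]
finger_gap: 20.2
gripper_force: 0.0
```

```bash
cat >> look.py <<'E'
C=cloud(p);Q=(C-s['tcp_pos'])@s['orientation']
for u in (286,362): 
    k=next(v for v in range(250,340) if Q[v,u,2]<Q[240,u,2]-8);print('tip',u,k,Q[k,u].round(1),'deck',Q[k-6,u].round(1))
E
python3 look.py w6
```

```text
8.88 tray [105.  -76.8] z 52.9 yaw 137.5 gap 20.0 F [-0.  -1.1  0.1]
nut1_mid [488.   2.  99.  28.] 0.82 tray [74.1 34.1] tool [ 97.7  61.  -23.1]
tip 286 292 [ 11.3 -13.7 -22.8] deck [ 11.2 -14.2 -17.4]
tip 362 292 [ 11.3  12.6 -23. ] deck [ 11.   13.1 -17.1]
```

Call:
drive_tool([
  {"dp": [0, 0, 1], "twist": 0},
  {"dp": [0, 0, 1], "twist": 0},
  {"dp": [0, 0, 1], "twist": 0},
  {"dp": [0, 0, 1], "twist": 0},
  {"dp": [0, 0, 1], "twist": 0},
  {"dp": [0, 0, 0], "twist": 0},
  {"dp": [0, 0, 0], "twist": 0},
  {"dp": [0, 0, 0], "twist": 0},
])

```text
t: 9.65
tcp_pos: [664.2, -158.9, 47.8]
orientation: [[-0.837, 0.547, 0.0], [0.547, 0.837, -0.0], [-0.0, -0.0, -1.0]]
contact_force: [0.8, 0.6, -0.2]
finger_gap: 20.1
gripper_force: 0.0
```

Call:
drive_tool([
  {"dp": [0, 0, 1], "twist": 0},
  {"dp": [0, 0, 1], "twist": 0},
  {"dp": [0, 0, 0], "twist": 0},
  {"dp": [0, 0, 0], "twist": 0},
  {"dp": [0, 0, 0], "twist": 0},
  {"dp": [0, 0, 0], "twist": 0},
  {"dp": [0, 0, 0], "twist": 0},
  {"dp": [0, 0, 0], "twist": 0},
])

```text
t: 10.32
tcp_pos: [664.4, -158.9, 46.6]
orientation: [[-0.837, 0.547, 0.001], [0.547, 0.837, -0.0], [-0.001, 0.0, -1.0]]
contact_force: [-1.3, 0.6, 5.7]
finger_gap: 20.2
gripper_force: 3.0
```

```bash
sed -i '/^for u in/,$d' look.py; cat >> look.py <<'E'
for u in (286,362):
    print('col',u,[(v,Q[v,u].round(1).tolist()) for v in range(276,296,2)])
E
python3 look.py w7
```

```text
10.37 tray [105.1 -76.9] z 46.7 yaw 137.5 gap 20.1 F [-1.7  0.1  6.4]
nut1_mid [497.   0.  99.  26.] 0.9 tray [74.3 33.4] tool [ 97.2  60.6 -29.4]
col 286 [(276, [12.9, -14.6, -12.1]), (278, [12.3, -14.6, -12.5]), (280, [11.4, -14.6, -12.1]), (282, [10.7, -14.6, -12.6]), (284, [9.9, -14.6, -12.4]), (286, [11.0, -14.2, -17.0]), (288, [11.4, -14.0, -19.6]), (290, [10.8, -14.0, -19.9]), (292, [11.5, -13.7, -23.4]), (294, [11.6, -13.5, -25.1])]
col 362 [(276, [13.2, 13.4, -12.7]), (278, [12.4, 13.4, -12.8]), (280, [11.8, 13.4, -13.2]), (282, [10.7, 13.5, -12.6]), (284, [10.1, 13.5, -13.0]), (286, [10.9, 13.1, -16.6]), (288, [11.1, 12.9, -19.1]), (290, [11.2, 12.7, -21.0]), (292, [11.4, 12.5, -23.1]), (294, [11.1, 12.5, -24.0])]
```

Call:
drive_tool([
  {"dp": [0, 0, -3.5], "twist": 0},
  {"dp": [3, 0, 0], "twist": 0},
  {"dp": [4, 0, 0], "twist": 0},
  {"dp": [4, 0, 0], "twist": 0},
  {"dp": [5, 0, 0], "twist": 0},
  {"dp": [6, 0, 0], "twist": 0},
  {"dp": [6, 0, 0], "twist": 0},
  {"dp": [6, 0, 0], "twist": 0},
])

```text
t: 11.13
tcp_pos: [635.0, -139.8, 49.3]
orientation: [[-0.837, 0.547, -0.0], [0.547, 0.837, -0.0], [0.0, -0.0, -1.0]]
contact_force: [-0.4, 0.3, -0.1]
finger_gap: 19.9
gripper_force: 0.2
```

```bash
sed -i '/^C=cloud/,$d' look.py; cat >> look.py <<'E'
# washer/nut circles: project deck plane region ahead of tool to a top-down patch (0.5 mm/px) at z=68
T=np.linalg.inv(np.array(p['cam_to_world']))
def patch(h,x0=-10,x1=130,y0=-90,y1=90,r=.5):
    xs=np.arange(x1,x0,-r);ys=np.arange(y0,y1,r);gx,gy=np.meshgrid(xs,ys,indexing='ij');R=s['orientation']
    W=s['tcp_pos']+gx[...,None]*R[:,0]+gy[...,None]*R[:,1];W[...,2]=h
    c=W@T[:3,:3].T+T[:3,3];a,b=c[...,0]/c[...,2],c[...,1]/c[...,2];k=1+p['k1']*(a*a+b*b)
    return cv2.remap(p['frame'],(p['cx']+p['fx']*a*k).astype(np.float32),(p['cy']+p['fy']*b*k).astype(np.float32),cv2.INTER_LINEAR),x1,y0,r
im,x1,y0,r=patch(68)
g=cv2.medianBlur(cv2.cvtColor(im,cv2.COLOR_BGR2GRAY),3)
c=cv2.HoughCircles(g,cv2.HOUGH_GRADIENT,1,40,param1=60,param2=16,minRadius=29,maxRadius=34)
for q in ([] if c is None else c[0][:6]):
    t=np.array([x1-q[1]*r,y0+q[0]*r]);w=s['tcp_pos']+s['orientation'][:,0]*t[0]+s['orientation'][:,1]*t[1];print('circ tool',t,'r',q[2]*r,'tray',tt(w).round(1))
cv2.imwrite(f'pics/{n}p.png',im)
E
python3 look.py w8
```

```text
11.18 tray [ 78.4 -52.6] z 49.3 yaw 137.6 gap 20.2 F [-1.5 -0.   0.6]
washer1_mid [ 2.  0. 48. 72.] 0.69 tray [-51.1 -57.3] tool [ 92.4 -90.9 -18.6]
nut1_mid [474.  25. 127. 119.] 0.71 tray [62.8 45.7] tool [ 77.8  62.  -26.6]
circ tool [22.75 -0.75] r 15.6 tray [ 61.1 -37.8]
```

Call:
drive_tool([
  {"dp": [6, 0, 0], "twist": 0},
  {"dp": [6, 0, 0], "twist": 0},
  {"dp": [6, 0, 0], "twist": 0},
  {"dp": [6, 0, 0], "twist": 0},
  {"dp": [6, 0, 0], "twist": 0},
  {"dp": [6, 0, 0], "twist": 0},
  {"dp": [6, 0, 0], "twist": 0},
  {"dp": [6, 0, 0], "twist": 0},
])

```text
t: 11.95
tcp_pos: [594.9, -113.6, 49.3]
orientation: [[-0.837, 0.547, -0.0], [0.547, 0.837, -0.0], [0.0, -0.0, -1.0]]
contact_force: [-0.6, 0.3, 0.2]
finger_gap: 19.9
gripper_force: 0.2
```

Call:
drive_tool([
  {"dp": [6, 0, 0], "twist": 0},
  {"dp": [6, 0, 0], "twist": 0},
  {"dp": [6, 0, 0], "twist": 0},
  {"dp": [6, 0, 0], "twist": 0},
  {"dp": [5, 0, 0], "twist": 0},
  {"dp": [3, 0, 0], "twist": 0},
  {"dp": [2, 0, 0], "twist": 0},
  {"dp": [0, 0, 0], "twist": 0},
])

```text
t: 12.62
tcp_pos: [566.7, -95.2, 49.4]
orientation: [[-0.837, 0.547, -0.0], [0.547, 0.837, -0.0], [0.0, -0.0, -1.0]]
contact_force: [0.1, -0.1, -1.3]
finger_gap: 20.0
gripper_force: 0.0
```

```bash
python3 look.py w9;python3 -c "
from h import *
p=dict(np.load('w9.npz'));C=cloud(p);z=C[...,2]
q=(C[...,:2]-O);x=q@X;y=q@Y
m=(p['depth']>0)&(z>74)&(z<95)&(abs(x)<60)&(abs(y-133)<15)
xs=np.sort(x[m]);print(m.sum(),'gap',xs[xs<0].max(),xs[xs>0].min(),'y',np.percentile(y[m],[5,50,95]))"
```

```text
12.67 tray [19.4  1.6] z 49.4 yaw 137.5 gap 19.9 F [-0.2 -0.8 -0.1]
washer1_mid [  1. 217.  87.  90.] 0.93 tray [-62.7 -56.8] tool [ 21.2 -98.5 -18.6]
nut1_mid [453. 272. 107. 103.] 0.91 tray [60.5 48.5] tool [  1.3  62.4 -26.6]
circ tool [24.25 -0.25] r 15.05 tray [ 1.3 17.7]
circ tool [104.25 -39.75] r 16.1 tray [-84.4  42.6]Traceback (most recent call last):
  File "<string>", line 6, in <module>
    xs=np.sort(x[m]);print(m.sum(),'gap',xs[xs<0].max(),xs[xs>0].min(),'y',np.percentile(y[m],[5,50,95]))
                                         ~~~~~~~~~~~~^^
    return umr_maximum(a, axis, None, out, keepdims, initial, where)
ValueError: zero-size array to reduction operation maximum which has no identity
```

Call:
drive_tool([
  {"dp": [-5, 0, 0], "twist": 0},
  {"dp": [0.2, -3.5, 0], "twist": 0.118},
  {"dp": [0.2, -3.5, 0], "twist": 0.118},
  {"dp": [0.2, -3.5, 0], "twist": 0.118},
  {"dp": [0.2, -3.5, 0], "twist": 0.118},
  {"dp": [0.2, -3.5, 0], "twist": 0.118},
  {"dp": [0.2, -3.5, 0], "twist": 0.118},
  {"dp": [0.2, -3.5, 0], "twist": 0.118},
])

```text
t: 13.43
tcp_pos: [551.7, -111.7, 49.2]
orientation: [[-0.159, 0.987, 0.0], [0.987, 0.159, -0.0], [-0.0, 0.0, -1.0]]
contact_force: [-0.5, -0.4, -0.4]
finger_gap: 20.2
gripper_force: 0.0
```

Call:
drive_tool([
  {"dp": [0, 0, 0], "twist": 0},
  {"dp": [0, 0, 0], "twist": 0},
  {"dp": [0, 0, 0], "twist": 0},
  {"dp": [0, 0, 0], "twist": 0},
  {"dp": [0, 0, 0], "twist": 0},
  {"dp": [0, 0, 0], "twist": 0},
  {"dp": [0, 0, 0], "twist": 0},
  {"dp": [0, 0, 0], "twist": 0},
])

```text
t: 14.1
tcp_pos: [551.3, -111.2, 49.3]
orientation: [[-0.166, 0.986, -0.0], [0.986, 0.166, -0.0], [-0.0, -0.0, -1.0]]
contact_force: [-0.4, 0.5, -0.7]
finger_gap: 20.0
gripper_force: 0.0
```

```bash
python3 look.py w10; python3 -c "
from h import *
p=dict(np.load('w10.npz'));C=cloud(p);z=C[...,2]
q=(C[...,:2]-O);x=q@X;y=q@Y
m=(p['depth']>0)&(z>74)&(z<95)&(abs(x)<60)&(abs(y-133)<15)
xs=np.sort(x[m]);print(m.sum(),xs[:3],xs[-3:],'gap',xs[xs<0].max(initial=-99),xs[xs>0].min(initial=99))"
```

```text
14.15 tray [  1.3 -11.6] z 49.3 yaw 90.2 gap 19.8 F [ 0.2 -0.1 -0.3]
washer1_mid [137. 408.  26.  32.] 0.53 tray [-68.1 -59.8] tool [-47.9 -69.5 -18.7]
nut1_mid [465.  91. 121. 115.] 0.79 tray [62.1 48.5] tool [ 59.8  61.  -26.7]
circ tool [29.25  0.25] r 15.6 tray [ 1.4 17.7]
circ tool [ 53.75 -87.25] r 16.7 tray [-86.2  41.8]
0 [] [] gap -99.0 99.0
```

Call:
drive_tool([
  {"dp": [2, -1.3, 0], "twist": 0.003},
  {"dp": [4, 0, 0], "twist": 0},
  {"dp": [5, 0, 0], "twist": 0},
  {"dp": [7, 0, 0], "twist": 0},
  {"dp": [8, 0, 0], "twist": 0},
  {"dp": [8, 0, 0], "twist": 0},
  {"dp": [8, 0, 0], "twist": 0},
  {"dp": [8, 0, 0], "twist": 0},
])

```text
t: 14.92
tcp_pos: [541.7, -61.1, 49.3]
orientation: [[-0.163, 0.987, -0.0], [0.987, 0.163, -0.0], [-0.0, -0.0, -1.0]]
contact_force: [0.6, -0.1, 0.2]
finger_gap: 19.7
gripper_force: 0.1
```

Call:
drive_tool([
  {"dp": [6, 0, 0], "twist": 0},
  {"dp": [4, 0, 0], "twist": 0},
  {"dp": [2, 0, 0], "twist": 0},
  {"dp": [0, 0, 0], "twist": 0},
  {"dp": [0, 0, 0], "twist": 0},
  {"dp": [0, 0, 0], "twist": 0},
  {"dp": [0, 0, 0], "twist": 0},
  {"dp": [0, 0, 0], "twist": 0},
])

```text
t: 15.58
tcp_pos: [540.0, -50.5, 49.3]
orientation: [[-0.162, 0.987, -0.0], [0.987, 0.162, -0.0], [-0.0, -0.0, -1.0]]
contact_force: [1.3, 0.0, 0.4]
finger_gap: 20.0
gripper_force: 0.0
```

```bash
python3 look.py w11; python3 -c "
from h import *
p=dict(np.load('w11.npz'));C=cloud(p);z=C[...,2]
q=(C[...,:2]-O);x=q@X;y=q@Y
m=(p['depth']>0)&(z>74)&(z<95)&(abs(x)<60)&(abs(y-133)<15)
xs=np.sort(x[m]);print(m.sum(),xs[:3],xs[-3:],'gap',xs[xs<0].max(initial=-99),xs[xs>0].min(initial=99),np.percentile(y[m],[2,50,98]))"
```

```text
15.63 tray [-0.1 50.2] z 49.3 yaw 90.0 gap 20.2 F [ 1.3 -0.  -0. ]
washer1_mid [ 53. 285.  87.  84.] 0.27 tray [-83.9  44.8] tool [ -5.4 -83.8 -18.7]
circ tool [24.25 -1.25] r 15.05 tray [-1.4 74.4]
8282 [-59.99284591 -59.98048816 -59.9661843 ] [59.97242353 59.99163841 59.99704873] gap -20.32898506383794 21.361049698303567 [130.8029228  133.66515371 137.16226425]
```

View pics/w11.png

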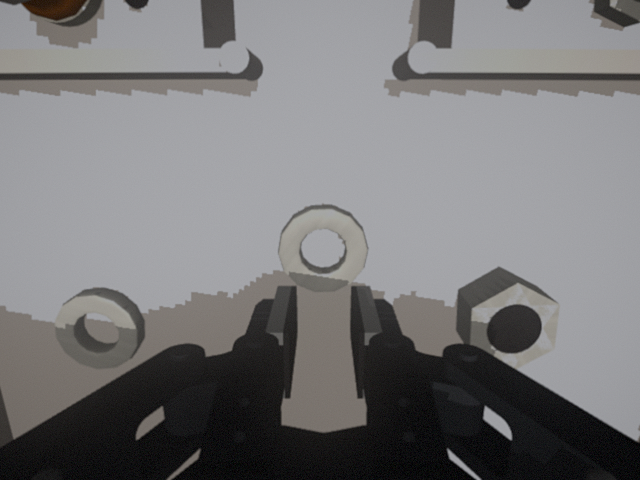

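Washer 1 sits centred in the fingers at (323,247), and the post tops at (235,58) and (422,58) put the gate about 1 mm to the right. Pushing through.

Call:
drive_tool([
  {"dp": [6, 0.6, 0], "twist": 0},
  {"dp": [8, 0, 0], "twist": 0},
  {"dp": [8, 0, 0], "twist": 0},
  {"dp": [8, 0, 0], "twist": 0},
  {"dp": [8, 0, 0], "twist": 0},
  {"dp": [7, 0, 0], "twist": 0},
  {"dp": [6, 0, 0], "twist": 0},
  {"dp": [5, 0, 0], "twist": 0},
])

```text
t: 16.4
tcp_pos: [531.3, 6.0, 49.4]
orientation: [[-0.163, 0.987, 0.0], [0.987, 0.163, -0.0], [-0.0, 0.0, -1.0]]
contact_force: [-0.3, -0.5, 0.5]
finger_gap: 20.4
gripper_force: 0.2
```

Call:
drive_tool([
  {"dp": [5, 0, 0], "twist": 0},
  {"dp": [3, 0, 0], "twist": 0},
  {"dp": [2, 0, 0], "twist": 0},
  {"dp": [0, 0, 0], "twist": 0},
  {"dp": [0, 0, 0], "twist": 0},
  {"dp": [0, 0, 0], "twist": 0},
  {"dp": [0, 0, 0], "twist": 0},
  {"dp": [0, 0, 0], "twist": 0},
])

```text
t: 17.07
tcp_pos: [529.9, 14.7, 49.3]
orientation: [[-0.162, 0.987, -0.0], [0.987, 0.162, -0.0], [-0.0, -0.0, -1.0]]
contact_force: [0.2, -0.7, -0.3]
finger_gap: 20.1
gripper_force: 0.0
```

```bash
python3 look.py w12; python3 -c "
from h import *
p=dict(np.load('w12.npz'));C=cloud(p);z=C[...,2]
q=(C[...,:2]-O);x=q@X;y=q@Y
m=(p['depth']>0)&(abs(x)<38)&(abs(y-155)<22);print('slot z',np.percentile(z[m],[1,25,50,75,90,99]).round(),m.sum())
m&=(z>10)&(z<20);print('washer in slot',m.sum(),x[m].mean(),y[m].mean())"
```

```text
17.12 tray [  0.5 116.2] z 49.3 yaw 90.0 gap 19.9 F [ 0.2 -0.  -0.6]
washer1_mid [  0. 160. 128. 107.] 0.67 tray [-88.1 153.9] tool [ 37.7 -88.6 -18.7]
nut1_mid [447. 418.  62.  61.] 0.68 tray [58.6 64.1] tool [-52.1  58.2 -26.7]
slot z [  4.   5.  12.  86. 152. 157.] 24188
washer in slot 2739 -1.8360774523424328 159.8381005157541
```

Washer 1 lies in the slot, at tray (-2,160). Next is washer 2 at (-85,42).

Call:
drive_tool([
  {"dp": [-10, 0, 0], "twist": 0},
  {"dp": [-10, 0, -12], "twist": 0},
  {"dp": [0, 0, -20], "twist": 0},
  {"dp": [-11, -23.5, 0], "twist": 0},
  {"dp": [-11, -23.5, 0], "twist": 0},
  {"dp": [-11, -23.5, 0], "twist": 0},
  {"dp": [-11, -23.5, 0], "twist": 0},
  {"dp": [-10, -23, 0], "twist": 0},
])

```text
t: 17.88
tcp_pos: [425.3, -78.2, 81.4]
orientation: [[-0.162, 0.987, 0.0], [0.987, 0.162, -0.0], [-0.0, 0.0, -1.0]]
contact_force: [-0.0, 0.3, 0.3]
finger_gap: 20.1
gripper_force: 0.0
```

Call:
drive_tool([
  {"dp": [0, 0, 0], "twist": 0.1122},
  {"dp": [0, 0, 0], "twist": 0.1122},
  {"dp": [0, 0, 0], "twist": 0.1122},
  {"dp": [0, 0, 0], "twist": 0.1122},
  {"dp": [0, 0, 0], "twist": 0.1122},
  {"dp": [0, 0, 0], "twist": 0.1122},
  {"dp": [0, 0, 0], "twist": 0.1122},
  {"dp": [0, 0, 0], "twist": 0.1122},
])

```text
t: 18.55
tcp_pos: [426.4, -77.7, 81.4]
orientation: [[0.675, 0.738, 0.0], [0.738, -0.675, -0.0], [-0.0, 0.0, -1.0]]
contact_force: [-0.0, -0.4, 0.1]
finger_gap: 20.3
gripper_force: 0.0
```

Call:
drive_tool([
  {"dp": [0, 0, 0], "twist": 0.1122},
  {"dp": [0, 0, 0], "twist": 0.1122},
  {"dp": [0, 0, 0], "twist": 0.1122},
  {"dp": [0, 0, 0], "twist": 0.1122},
  {"dp": [0, 0, 0], "twist": 0.1122},
  {"dp": [0, 0, 0], "twist": 0.1122},
  {"dp": [0, 0, 0], "twist": 0},
  {"dp": [0, 0, 0], "twist": 0},
])

```text
t: 19.22
tcp_pos: [426.4, -77.5, 81.4]
orientation: [[0.986, 0.165, 0.0], [0.165, -0.986, -0.0], [0.0, 0.0, -1.0]]
contact_force: [-0.9, 0.8, -0.2]
finger_gap: 19.9
gripper_force: 0.0
```

```bash
python3 look.py w13
```

```text
19.27 tray [-116.6   42. ] z 81.4 yaw 0.2 gap 20.0 F [-0.8  0.6  0.3]
washer1_mid [536. 120.  82.  78.] 0.65 tray [-64.  -60.8] tool [ 52.1 103.   13.4]
circ tool [31.75  0.25] r 15.6 tray [-84.8  41.9]
```

Call:
drive_tool([
  {"dp": [0, 0, 10], "twist": 0},
  {"dp": [0, 0, 10], "twist": 0},
  {"dp": [0, 0, 7], "twist": 0},
  {"dp": [0, 0, 4], "twist": 0},
  {"dp": [0, 0, 1], "twist": 0},
  {"dp": [0, 0, 0], "twist": 0},
  {"dp": [2, 0, 0], "twist": 0},
  {"dp": [4, 0, 0], "twist": 0},
])

```text
t: 20.03
tcp_pos: [432.5, -76.1, 49.7]
orientation: [[0.987, 0.162, 0.0], [0.162, -0.987, -0.0], [0.0, 0.0, -1.0]]
contact_force: [0.5, -1.0, -0.2]
finger_gap: 20.0
gripper_force: 0.0
```

Call:
drive_tool([
  {"dp": [4, 0, 0], "twist": 0},
  {"dp": [6, 0, 0], "twist": 0},
  {"dp": [7, 0, 0], "twist": 0},
  {"dp": [7, 0, 0], "twist": 0},
  {"dp": [7, 0, 0], "twist": 0},
  {"dp": [7, 0, 0], "twist": 0},
  {"dp": [7, 0, 0], "twist": 0},
  {"dp": [7, 0, 0], "twist": 0},
])

```text
t: 20.7
tcp_pos: [484.4, -67.5, 49.2]
orientation: [[0.987, 0.162, -0.0], [0.162, -0.987, -0.0], [-0.0, 0.0, -1.0]]
contact_force: [-1.2, 0.2, -0.4]
finger_gap: 20.6
gripper_force: 0.3
```

Call:
drive_tool([
  {"dp": [7, 0, 0], "twist": 0},
  {"dp": [7, 0, 0], "twist": 0},
  {"dp": [7, 0, 0], "twist": 0},
  {"dp": [6, 0, 0], "twist": 0},
  {"dp": [4, 0, 0], "twist": 0},
  {"dp": [3, 0, 0], "twist": 0},
  {"dp": [1, 0, 0], "twist": 0},
  {"dp": [0, 0, 0], "twist": 0},
])

```text
t: 21.37
tcp_pos: [518.3, -61.9, 49.2]
orientation: [[0.987, 0.162, -0.0], [0.162, -0.987, -0.0], [-0.0, 0.0, -1.0]]
contact_force: [-0.8, -0.1, -0.0]
finger_gap: 19.9
gripper_force: 0.0
```

```bash
python3 look.py w14
```

```text
21.42 tray [-23.6  42.4] z 49.3 yaw 0.0 gap 20.0 F [-0.4 -0.5  0.8]
washer1_mid [546. 362.  80.  65.] 0.81 tray [-58.3 -60.1] tool [-34.8 102.4 -18.7]
nut1_mid [241.   0. 120. 104.] 0.75 tray [63.4 48.4] tool [ 87.   -5.9 -26.7]
circ tool [24.25  0.75] r 15.6 tray [ 0.7 41.7]
```

Call:
drive_tool([
  {"dp": [-5, 0.7, 0], "twist": 0},
  {"dp": [0.2, 3.3, 0], "twist": -0.1122},
  {"dp": [0.2, 3.3, 0], "twist": -0.1122},
  {"dp": [0.2, 3.3, 0], "twist": -0.1122},
  {"dp": [0.2, 3.3, 0], "twist": -0.1122},
  {"dp": [0.2, 3.3, 0], "twist": -0.1122},
  {"dp": [0.2, 3.3, 0], "twist": -0.1122},
  {"dp": [0.2, 3.3, 0], "twist": -0.1122},
])

```text
t: 22.18
tcp_pos: [524.8, -82.9, 49.4]
orientation: [[0.579, 0.816, -0.0], [0.816, -0.579, -0.0], [-0.0, -0.0, -1.0]]
contact_force: [0.3, -0.0, -0.1]
finger_gap: 19.9
gripper_force: 0.0
```

Call:
drive_tool([
  {"dp": [0.2, 3.3, 0], "twist": -0.1122},
  {"dp": [0.2, 3.3, 0], "twist": -0.1122},
  {"dp": [0.2, 3.3, 0], "twist": -0.1122},
  {"dp": [0.2, 3.3, 0], "twist": -0.1122},
  {"dp": [0.2, 3.3, 0], "twist": -0.1122},
  {"dp": [0.2, 3.3, 0], "twist": -0.1122},
  {"dp": [0.2, 3.3, 0], "twist": -0.1122},
  {"dp": [0, 0, 0], "twist": 0},
])

```text
t: 22.85
tcp_pos: [547.4, -87.7, 49.4]
orientation: [[-0.167, 0.986, 0.0], [0.986, 0.167, -0.0], [-0.0, 0.0, -1.0]]
contact_force: [0.1, 0.5, 0.1]
finger_gap: 20.1
gripper_force: 0.0
```

```bash
python3 look.py w15
```

```text
22.9 tray [ 0.8 12.3] z 49.3 yaw 89.9 gap 20.0 F [-0.6  0.3  0.4]
washer1_mid [169. 453.  28.  27.] 0.42 tray [-56.7 -57. ] tool [-69.4 -57.4 -18.7]
nut1_mid [462. 166. 114. 107.] 0.81 tray [63.  49.9] tool [ 37.7  62.1 -26.7]
circ tool [30.25 -1.25] r 15.6 tray [-0.4 42.5]
```

Call:
drive_tool([
  {"dp": [3, -0.4, 0], "twist": 0},
  {"dp": [4, 0, 0], "twist": 0},
  {"dp": [6, 0, 0], "twist": 0},
  {"dp": [8, 0, 0], "twist": 0},
  {"dp": [8, 0, 0], "twist": 0},
  {"dp": [8, 0, 0], "twist": 0},
  {"dp": [7, 0, 0], "twist": 0},
  {"dp": [4, 0, 0], "twist": 0},
])

```text
t: 23.67
tcp_pos: [538.9, -39.1, 49.4]
orientation: [[-0.163, 0.987, -0.0], [0.987, 0.163, 0.0], [0.0, -0.0, -1.0]]
contact_force: [0.3, -0.5, 0.4]
finger_gap: 20.1
gripper_force: 0.1
```

```bash
python3 look.py w16
```

```text
23.72 tray [ 0.7 61.9] z 49.3 yaw 90.1 gap 20.0 F [ 0.1  1.1 -0.3]
washer1_mid [453. 294.  99.  88.] 0.3 tray [66.2 52.2] tool [ -9.8  65.5 -18.7]
nut1_mid [450. 298. 100.  83.] 0.89 tray [61.7 56.1] tool [ -5.8  61.1 -26.7]
circ tool [23.75 -0.75] r 15.6 tray [-0.1 85.6]
```

Call:
drive_tool([
  {"dp": [5, 0, 0], "twist": 0},
  {"dp": [8, 0, 0], "twist": 0},
  {"dp": [8, 0, 0], "twist": 0},
  {"dp": [8, 0, 0], "twist": 0},
  {"dp": [7, 0, 0], "twist": 0},
  {"dp": [6, 0, 0], "twist": 0},
  {"dp": [5, 0, 0], "twist": 0},
  {"dp": [3, 0, 0], "twist": 0},
])

```text
t: 24.48
tcp_pos: [530.9, 9.8, 49.4]
orientation: [[-0.163, 0.987, 0.0], [0.987, 0.163, -0.0], [-0.0, 0.0, -1.0]]
contact_force: [0.6, -0.3, -0.3]
finger_gap: 20.2
gripper_force: 0.3
```

Call:
drive_tool([
  {"dp": [3, 0, 0], "twist": 0},
  {"dp": [1.5, 0, 0], "twist": 0},
  {"dp": [0, 0, 0], "twist": 0},
  {"dp": [0, 0, 0], "twist": 0},
  {"dp": [0, 0, 0], "twist": 0},
  {"dp": [0, 0, 0], "twist": 0},
  {"dp": [0, 0, 0], "twist": 0},
  {"dp": [0, 0, 0], "twist": 0},
])

```text
t: 25.15
tcp_pos: [530.3, 13.3, 49.3]
orientation: [[-0.162, 0.987, -0.0], [0.987, 0.162, -0.0], [-0.0, -0.0, -1.0]]
contact_force: [-0.6, 0.2, 0.2]
finger_gap: 20.0
gripper_force: 0.0
```

```bash
cat > slot.py <<'E'
import sys
from h import *
p=dict(np.load(sys.argv[1]+'.npz'));C=cloud(p);z=C[...,2];q=(C[...,:2]-O);x=q@X;y=q@Y
m=(p['depth']>0)&(abs(x)<38)&(y>132)&(y<178)&(z<60)
print('slot z pct',np.percentile(z[m],[50,75,90,97,100]).round(1))
for a,b in ((9,19),(19,30),(30,60)):
    k=m&(z>a)&(z<b);print(a,b,k.sum(),x[k].min(initial=99),x[k].max(initial=-99),y[k].min(initial=999),y[k].max(initial=-99))
E
python3 look.py w17;python3 slot.py w17
```

```text
25.2 tray [  0.7 114.7] z 49.3 yaw 90.0 gap 20.2 F [ 0.4  0.7 -0.3]
nut1_mid [448. 415.  64.  65.] 0.79 tray [59.5 62.9] tool [-51.9  58.8 -26.7]
slot z pct [ 5.8 13.4 21.2 22.  60. ]
9 19 2027 -17.36858712304994 13.751940599868258 140.74437593916522 175.33003752361645
19 30 2840 -15.974422663505539 15.523537115731305 135.41859523151624 166.38177902031632
30 60 53 -34.21447322081772 37.98710344629808 133.38083486308875 138.48498981636865
```

Washer 2 lies on top of washer 1 in the slot. Now washer 3.

Call:
drive_tool([
  {"dp": [-10, 0, 0], "twist": 0},
  {"dp": [-10, 0, -12], "twist": 0},
  {"dp": [0, 0, -20], "twist": 0},
  {"dp": [-26, -14, 0], "twist": 0},
  {"dp": [-34, -18, 0], "twist": 0},
  {"dp": [-34, -18, 0], "twist": 0},
  {"dp": [-34, -18, 0], "twist": 0},
  {"dp": [-33, -16.4, 0], "twist": 0},
])

```text
t: 25.97
tcp_pos: [475.4, -181.0, 81.5]
orientation: [[-0.163, 0.987, 0.0], [0.987, 0.163, -0.0], [-0.0, 0.0, -1.0]]
contact_force: [0.4, 0.0, -0.0]
finger_gap: 20.0
gripper_force: 0.0
```

Call:
drive_tool([
  {"dp": [-20.3, 0, 0], "twist": 0},
  {"dp": [0, 0, 0], "twist": 0.1073},
  {"dp": [0, 0, 0], "twist": 0.1073},
  {"dp": [0, 0, 0], "twist": 0.1073},
  {"dp": [0, 0, 0], "twist": 0.1073},
  {"dp": [0, 0, 0], "twist": 0.1073},
  {"dp": [0, 0, 0], "twist": 0.1073},
  {"dp": [0, 0, 0], "twist": 0},
])

```text
t: 26.63
tcp_pos: [479.5, -199.5, 81.3]
orientation: [[0.467, 0.884, -0.0], [0.884, -0.467, -0.0], [-0.0, 0.0, -1.0]]
contact_force: [-0.9, 0.6, -0.8]
finger_gap: 19.8
gripper_force: 0.0
```

```bash
python3 look.py w18
```

```text
26.68 tray [-83.8 -87. ] z 81.4 yaw 53.2 gap 19.6 F [-0.3  0.3  0.5]
washer1_mid [290. 167.  75.  77.] 0.69 tray [-62.8 -61.6] tool [32.9  1.6 13.3]
circ tool [31.75  0.75] r 15.35 tray [-64.2 -62. ]
circ tool [53.75 65.75] r 16.15 tray [  1.  -83.3]
```

Call:
drive_tool([
  {"dp": [0, 1, 10], "twist": 0},
  {"dp": [0, 0, 10], "twist": 0},
  {"dp": [0, 0, 7], "twist": 0},
  {"dp": [0, 0, 4], "twist": 0},
  {"dp": [0, 0, 1], "twist": 0},
  {"dp": [0, 0, 0], "twist": 0},
  {"dp": [3, 0, 0], "twist": 0},
  {"dp": [4, 0, 0], "twist": 0},
])

```text
t: 27.45
tcp_pos: [484.1, -193.1, 49.7]
orientation: [[0.463, 0.886, 0.001], [0.886, -0.463, -0.0], [-0.0, 0.001, -1.0]]
contact_force: [-0.1, -1.0, 0.8]
finger_gap: 19.8
gripper_force: 0.0
```

Call:
drive_tool([
  {"dp": [5, 0, 0], "twist": 0},
  {"dp": [6, 0, 0], "twist": 0},
  {"dp": [8, 0, 0], "twist": 0},
  {"dp": [8, 0, 0], "twist": 0},
  {"dp": [8, 0, 0], "twist": 0},
  {"dp": [8, 0, 0], "twist": 0},
  {"dp": [8, 0, 0], "twist": 0},
  {"dp": [8, 0, 0], "twist": 0},
])

```text
t: 28.12
tcp_pos: [511.5, -140.0, 49.3]
orientation: [[0.462, 0.887, -0.0], [0.887, -0.462, -0.0], [-0.0, 0.0, -1.0]]
contact_force: [-0.7, -0.5, -0.6]
finger_gap: 20.0
gripper_force: 0.3
```

Call:
drive_tool([
  {"dp": [8, 0, 0], "twist": 0},
  {"dp": [8, 0, 0], "twist": 0},
  {"dp": [8, 0, 0], "twist": 0},
  {"dp": [8, 0, 0], "twist": 0},
  {"dp": [8, 0, 0], "twist": 0},
  {"dp": [5, 0, 0], "twist": 0},
  {"dp": [3, 0, 0], "twist": 0},
  {"dp": [0, 0, 0], "twist": 0},
])

```text
t: 28.78
tcp_pos: [533.6, -97.7, 49.3]
orientation: [[0.462, 0.887, 0.0], [0.887, -0.462, 0.0], [0.0, 0.0, -1.0]]
contact_force: [0.1, -0.4, -0.1]
finger_gap: 20.0
gripper_force: 0.0
```

```bash
python3 look.py w19
```

```text
28.83 tray [-14.3   4.3] z 49.3 yaw 53.2 gap 20.2 F [-0.8 -0.6 -0.1]
washer1_mid [278. 206.  91.  89.] 0.8 tray [ 0.2 24.2] tool [ 24.6  -0.3 -18.7]
nut1_mid [386.   7. 124. 117.] 0.67 tray [64.4 49.7] tool [ 83.5  35.9 -26.7]
nut1_mid [  0.   0. 640. 480.] 0.25 tray [ 3.  29.7] tool [ 30.7  -1.3 -26.7]
circ tool [23.75 -1.25] r 15.05 tray [-1.1 24.1]
```

Call:
drive_tool([
  {"dp": [-5, 0, 0], "twist": 0},
  {"dp": [0.2, 3.1, 0], "twist": -0.107},
  {"dp": [0.2, 3.1, 0], "twist": -0.107},
  {"dp": [0.2, 3.1, 0], "twist": -0.107},
  {"dp": [0.2, 3.1, 0], "twist": -0.107},
  {"dp": [0.2, 3.1, 0], "twist": -0.107},
  {"dp": [0.2, 3.1, 0], "twist": -0.107},
  {"dp": [0, 0, 0], "twist": 0},
])

```text
t: 29.6
tcp_pos: [549.4, -106.0, 49.3]
orientation: [[-0.165, 0.986, 0.0], [0.986, 0.165, -0.0], [-0.0, 0.0, -1.0]]
contact_force: [0.7, 0.0, 0.4]
finger_gap: 20.2
gripper_force: 0.0
```

```bash
python3 look.py w20
```

```text
29.65 tray [-0.2 -6. ] z 49.3 yaw 89.8 gap 19.7 F [ 0.2 -0.5 -0.1]
washer1_mid [277. 187.  92.  92.] 0.68 tray [-0.6 24.6] tool [ 30.5  -0.6 -18.7]
nut1_mid [470. 111. 114. 109.] 0.73 tray [62.3 48.6] tool [ 54.8  62.3 -26.8]
circ tool [30.25 -1.25] r 15.55 tray [-1.3 24.3]
```

Total forward travel needed is about 121 mm, to TCP y = 115.

Call:
drive_tool([
  {"dp": [3, 0.7, 0], "twist": -0.004},
  {"dp": [4, 0, 0], "twist": 0},
  {"dp": [6, 0, 0], "twist": 0},
  {"dp": [8, 0, 0], "twist": 0},
  {"dp": [8, 0, 0], "twist": 0},
  {"dp": [8, 0, 0], "twist": 0},
  {"dp": [8, 0, 0], "twist": 0},
  {"dp": [8, 0, 0], "twist": 0},
])

```text
t: 30.42
tcp_pos: [540.9, -52.0, 49.3]
orientation: [[-0.165, 0.986, -0.0], [0.986, 0.165, -0.0], [-0.0, -0.0, -1.0]]
contact_force: [-0.3, -0.7, -0.7]
finger_gap: 20.2
gripper_force: 0.1
```

Call:
drive_tool([
  {"dp": [8, 0, 0], "twist": 0},
  {"dp": [6, 0, 0], "twist": 0},
  {"dp": [3, 0, 0], "twist": 0},
  {"dp": [0, 0, 0], "twist": 0},
  {"dp": [0, 0, 0], "twist": 0},
  {"dp": [0, 0, 0], "twist": 0},
  {"dp": [0, 0, 0], "twist": 0},
  {"dp": [0, 0, 0], "twist": 0},
])

```text
t: 31.08
tcp_pos: [538.4, -36.6, 49.3]
orientation: [[-0.164, 0.986, 0.0], [0.986, 0.164, -0.0], [-0.0, -0.0, -1.0]]
contact_force: [0.4, -0.3, -1.1]
finger_gap: 20.1
gripper_force: 0.0
```

```bash
python3 look.py w21
```

```text
31.13 tray [ 0.6 64.2] z 49.3 yaw 90.1 gap 19.6 F [-0.5 -0.5  0.5]
washer1_mid [280. 201.  87.  89.] 0.88 tray [-0.1 90.5] tool [ 26.3  -0.6 -18.7]
nut1_mid [452. 303.  98.  83.] 0.57 tray [61.8 56.8] tool [ -7.6  61.3 -26.7]
circ tool [25.75 -1.25] r 15.9 tray [-0.8 90. ]
```

Call:
drive_tool([
  {"dp": [5, 0, 0], "twist": 0},
  {"dp": [8, 0, 0], "twist": 0},
  {"dp": [8, 0, 0], "twist": 0},
  {"dp": [8, 0, 0], "twist": 0},
  {"dp": [7, 0, 0], "twist": 0},
  {"dp": [6, 0, 0], "twist": 0},
  {"dp": [5, 0, 0], "twist": 0},
  {"dp": [3, 0, 0], "twist": 0},
])

```text
t: 31.9
tcp_pos: [529.9, 14.0, 49.3]
orientation: [[-0.165, 0.986, -0.0], [0.986, 0.165, -0.0], [0.0, -0.0, -1.0]]
contact_force: [-0.2, -0.8, -0.6]
finger_gap: 20.1
gripper_force: 0.0
```

Call:
drive_tool([
  {"dp": [1, 0, 0], "twist": 0},
  {"dp": [0, 0, 0], "twist": 0},
  {"dp": [0, 0, 0], "twist": 0},
  {"dp": [0, 0, 0], "twist": 0},
  {"dp": [0, 0, 0], "twist": 0},
  {"dp": [0, 0, 0], "twist": 0},
  {"dp": [0, 0, 0], "twist": 0},
  {"dp": [0, 0, 0], "twist": 0},
])

```text
t: 32.57
tcp_pos: [530.0, 13.9, 49.3]
orientation: [[-0.164, 0.986, -0.0], [0.986, 0.164, -0.0], [-0.0, -0.0, -1.0]]
contact_force: [-0.2, -0.1, -0.4]
finger_gap: 20.1
gripper_force: 0.0
```

```bash
python3 look.py w22;python3 slot.py w22
```

```text
32.62 tray [  0.4 115.4] z 49.3 yaw 90.2 gap 19.7 F [0.8 0.5 0.2]
washer1_mid [284. 152.  74.  75.] 0.95 tray [ -1.3 160.9] tool [ 45.5  -1.6 -18.7]
nut1_mid [448. 420.  60.  60.] 0.73 tray [58.5 62.6] tool [-53.   58.  -26.7]
circ tool [47.25  1.25] r 16.15 tray [  1.5 162.7]
slot z pct [ 5.9 20.7 29.3 30.  60. ]
9 19 1568 -17.23362480677079 14.911399174807574 143.84579413349698 175.4131809863025
19 30 3557 -18.208440027542196 15.249055176016993 133.62320998463838 169.08750331271003
30 60 444 -37.91273176103129 37.61858505028695 135.47066765068107 168.37079488463584
```

Three are stacked, the top one at about z = 30 mm. I retreat and check before handing in.

Call:
drive_tool([
  {"dp": [-10, 0, 0], "twist": 0},
  {"dp": [-10, 0, -10], "twist": 0},
  {"dp": [0, 0, -20], "twist": 0},
  {"dp": [0, 0, -25], "twist": 0},
  {"dp": [0, 0, -25], "twist": 0},
  {"dp": [0, 0, 0], "twist": 0},
  {"dp": [0, 0, 0], "twist": 0},
  {"dp": [0, 0, 0], "twist": 0},
])

```text
t: 33.38
tcp_pos: [533.1, -6.1, 129.0]
orientation: [[-0.164, 0.986, -0.0], [0.986, 0.164, -0.0], [-0.0, -0.0, -1.0]]
contact_force: [-0.5, -0.1, -0.4]
finger_gap: 20.1
gripper_force: 0.0
```

```bash
python3 look.py w23;python3 slot.py w23; python3 -c "
from cell import manip
print(manip.hand_in())"
```

```text
33.43 tray [-0.1 95.3] z 128.5 yaw 90.2 gap 20.1 F [ 0.4  0.9 -0.9]
washer1_mid [299. 106.  49.  53.] 0.82 tray [ -0.4 155.8] tool [60.6 -0.  60.5]
nut1_mid [408. 291.  58.  65.] 0.73 tray [63.1 52.8] tool [-42.6  63.1  52.4]
circ tool [58.75 -0.75] r 15.05 tray [ -1. 154.]
slot z pct [ 5.9 20.4 29.2 30.  60. ]
9 19 714 -17.37884741664532 14.717301074818161 133.72502982210779 175.01799445344935
19 30 1959 -18.391844536796746 15.249795451893018 133.83392697777623 168.79219260859773
30 60 235 -25.47763800316387 34.05573191429453 135.67600588495966 168.19395996434582
the job is handed in; nothing more can be done
None
```

All three washers were pushed one at a time through the gate and lie stacked in the slot; both nuts were left in place, the arm was clear of everything, and the job was handed in at about 33 s (no verdict was shown).

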